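# Load the corn grill basket

### The job

Get the corn ready for the grill: roll the two cobs off the cutting board into the wire basket, one lying settled in each of its two grooves; they are already oiled, so push them along and do not pick them up. Then swing the wire lid down until it is fully shut over them and flip the wire clasp upright so that it hooks over the lid. Do not disturb the bowl, the bottle or the jars standing around.

Things in the scene. Friction and masses are not known exactly. Their poses are not given: they have to be found in the camera images.
- basket: Wire grill basket, fixed. Origin on the worktop under its middle, z up; 237 mm along x, 140 along y. Wavy floor wires make 2 grooves along x at y = -33 and +33 mm: wire tops 5 mm up in the grooves, 10 mm at the crests (y = -66, 0, +66). Open at -y; back rail 58 mm high at y = +68; end rails 32 mm high at x = +/-116 for y > -54. Handle to x = -261, 47 mm high.
- groove_near (a point): Where the centre of a cob settled in the groove nearer the board lies (28 mm above the worktop); axes as the basket's, the groove runs along x.
- groove_far (a point): The same for the groove farther from the board, below the hinge side.
- board_middle (a point): Middle of the top of the white cutting board with red ends that lies fixed on the worktop beside the basket's open (-y) side: 395 mm along the basket's y, 242 mm along its x, top 11 mm above the worktop, edge 3 to 9 mm from the basket's sill. (This point's own axes are turned: use the basket's.)
- cob_a_center (a point): Centre of one yellow cob of corn, 46 mm thick, 164 mm long (from x = -80 to +84 mm, plus a 12 mm stalk at -x; beyond x = +42 mm it tapers), 0.24 kg, loose. Its own x axis runs along the cob. It starts lying on the board, centre 34 mm above the worktop, within 0.08 rad of parallel to the grooves. It rolls when pushed and stops soon after.
- cob_b_center (a point): Centre of the other cob, just like the first; the two lie on the board one behind the other with a gap of at least 30 mm, either one nearer the basket.
- lid (a joint): Hinge angle of the flat wire lid, rad: 0 shut, 1.57 upright, more = leaning back from the board (starts so; limit 1.95). Axis along the basket's x at y = +68 mm, 55.5 mm up. Lid: 134 mm from hinge to front rail, 237 mm wide. Stiff: stays where put, needs 1 to 3 N at the rail. Shut, it passes 2 mm above settled cobs; a cob on a crest stops it.
- lid_edge (a point): Middle of the lid's front rail, which carries a wooden sleeve there (14 mm thick, 64 mm along the basket's x).
- clasp (a joint): Angle of the wire clasp at the basket's +x end, rad: 0 = upright, hooked over the lid's end rail (its stop); positive = swung away from the basket (+x), limit 1.3. Stays where put; light to move. Its axis runs along the basket's y at x = +122 mm, 22 mm above the worktop; the clasp is 41 mm long, 22 mm wide.
- clasp_plate (a point): Middle of the outer face of the red thumb plate on the clasp (30 mm along the basket's y, 22 mm along the clasp), 22 mm from its hinge axis: push it towards the basket. With the clasp upright the face stands at the basket's x = +126 mm, from 33 to 55 mm above the worktop.
- salt_jar: Large red-capped seasoning jar on the right-hand part of the board, 62 mm wide, 158 mm tall; leave it alone. Origin under its middle.
- spice_jar: Red-capped spice jar on the right-hand part of the board, 44 mm wide, 110 mm tall; leave it alone. Origin under its middle.
- bowl: White bowl, 200 mm wide, 91 mm tall, at the right; leave it alone. Origin under its middle.
- oil_bottle: Small bottle with a yellow cap, 40 mm wide, 146 mm tall, behind the board; leave it alone. Origin under its middle.

How it is judged (in metres and radians):
On the way, in this order (a step that is already met when the one before it is completed fails the run):
1. one cob lies settled in each groove, the lid still open (((x of cob_a_center in the frame of groove_far between -0.04 and 0.04 m and y of cob_a_center in the frame of groove_far between -0.01 and 0.01 m and z of cob_a_center in the frame of groove_far between -0.004 and 0.004 m and angle between the x axis of cob_a_center and the x axis of groove_far, either way round below 0.12 rad and x of cob_b_center in the frame of groove_near between -0.04 and 0.04 m and y of cob_b_center in the frame of groove_near between -0.01 and 0.01 m and z of cob_b_center in the frame of groove_near between -0.004 and 0.004 m and angle between the x axis of cob_b_center and the x axis of groove_near, either way round below 0.12 rad) or (x of cob_a_center in the frame of groove_near between -0.04 and 0.04 m and y of cob_a_center in the frame of groove_near between -0.01 and 0.01 m and z of cob_a_center in the frame of groove_near between -0.004 and 0.004 m and angle between the x axis of cob_a_center and the x axis of groove_near, either way round below 0.12 rad and x of cob_b_center in the frame of groove_far between -0.04 and 0.04 m and y of cob_b_center in the frame of groove_far between -0.01 and 0.01 m and z of cob_b_center in the frame of groove_far between -0.004 and 0.004 m and angle between the x axis of cob_b_center and the x axis of groove_far, either way round below 0.12 rad)) and value of joint lid above 0.6 rad and linear speed of each of cob_a, cob_b below 0.02 m/s), for 0.2 s.
2. the lid is shut over them (((x of cob_a_center in the frame of groove_far between -0.04 and 0.04 m and y of cob_a_center in the frame of groove_far between -0.01 and 0.01 m and z of cob_a_center in the frame of groove_far between -0.004 and 0.004 m and angle between the x axis of cob_a_center and the x axis of groove_far, either way round below 0.12 rad and x of cob_b_center in the frame of groove_near between -0.04 and 0.04 m and y of cob_b_center in the frame of groove_near between -0.01 and 0.01 m and z of cob_b_center in the frame of groove_near between -0.004 and 0.004 m and angle between the x axis of cob_b_center and the x axis of groove_near, either way round below 0.12 rad) or (x of cob_a_center in the frame of groove_near between -0.04 and 0.04 m and y of cob_a_center in the frame of groove_near between -0.01 and 0.01 m and z of cob_a_center in the frame of groove_near between -0.004 and 0.004 m and angle between the x axis of cob_a_center and the x axis of groove_near, either way round below 0.12 rad and x of cob_b_center in the frame of groove_far between -0.04 and 0.04 m and y of cob_b_center in the frame of groove_far between -0.01 and 0.01 m and z of cob_b_center in the frame of groove_far between -0.004 and 0.004 m and angle between the x axis of cob_b_center and the x axis of groove_far, either way round below 0.12 rad)) and value of joint lid below 0.035 rad), for 0.2 s.
3. the clasp is flipped up over the lid (value of joint lid below 0.035 rad and value of joint clasp below 0.12 rad), for 0.2 s.
At the end, for the whole second after the job is handed in: One cob in each groove: its centre within 10 mm across, 40 mm along and 4 mm in height of the groove's point, its axis within 0.12 rad of the groove, at rest; the lid shut (joint below 0.035 rad); the clasp upright over the lid (joint below 0.12 rad) (all of step 3 and ((x of cob_a_center in the frame of groove_far between -0.04 and 0.04 m and y of cob_a_center in the frame of groove_far between -0.01 and 0.01 m and z of cob_a_center in the frame of groove_far between -0.004 and 0.004 m and angle between the x axis of cob_a_center and the x axis of groove_far, either way round below 0.12 rad and x of cob_b_center in the frame of groove_near between -0.04 and 0.04 m and y of cob_b_center in the frame of groove_near between -0.01 and 0.01 m and z of cob_b_center in the frame of groove_near between -0.004 and 0.004 m and angle between the x axis of cob_b_center and the x axis of groove_near, either way round below 0.12 rad) or (x of cob_a_center in the frame of groove_near between -0.04 and 0.04 m and y of cob_a_center in the frame of groove_near between -0.01 and 0.01 m and z of cob_a_center in the frame of groove_near between -0.004 and 0.004 m and angle between the x axis of cob_a_center and the x axis of groove_near, either way round below 0.12 rad and x of cob_b_center in the frame of groove_far between -0.04 and 0.04 m and y of cob_b_center in the frame of groove_far between -0.01 and 0.01 m and z of cob_b_center in the frame of groove_far between -0.004 and 0.004 m and angle between the x axis of cob_b_center and the x axis of groove_far, either way round below 0.12 rad)) and linear speed of each of cob_a, cob_b below 0.02 m/s); the robot touches nothing.
It fails at once if a cob is picked up (its centre more than 70 mm above the worktop) (height (world z) of any of cob_a_center, cob_b_center above 0.07 m).
It fails at once if a cob falls off the board or out of the basket (its axis more than 30 degrees from level, or its centre below 24 mm) ((height (world z) of cob_a_center below 0.024 m or angle between cob_a_center's own x axis and vertical below 1.05 rad or angle between cob_a_center's own x axis and vertical above 2.09 rad) or (height (world z) of cob_b_center below 0.024 m or angle between cob_b_center's own x axis and vertical below 1.05 rad or angle between cob_b_center's own x axis and vertical above 2.09 rad)).
It fails at once if the bowl, the bottle or a jar is moved by more than 25 mm or tipped ((distance of salt_jar from where it was at the start of the episode above 0.025 m or angle between salt_jar's own z axis and vertical above 0.35 rad) or (distance of spice_jar from where it was at the start of the episode above 0.025 m or angle between spice_jar's own z axis and vertical above 0.35 rad) or (distance of bowl from where it was at the start of the episode above 0.025 m or angle between bowl's own z axis and vertical above 0.35 rad) or (distance of oil_bottle from where it was at the start of the episode above 0.025 m or angle between oil_bottle's own z axis and vertical above 0.35 rad)).
It also fails if it takes over 62 s, if anything falls off the work surface, if the arm or the gripper's body presses on something with over 40 N, if the wrist force passes 120 N, or if a joint passes its speed limit or range.

### The arm

A 7-joint arm with a two-finger parallel gripper is mounted at the origin on a cart in front of the work surface, level with it; the furniture and walls round the work are solid. World frame = base frame: x ahead of the robot, y to its left, z up, the work surface at z = 0. Lengths are in m, angles in degrees, forces in N, time in s.
With the tool pointing down it reaches from about 0.425 to 0.875 m from the base axis. Payload 8.4 kg.
Tool frame: the origin (TCP) lies between the finger pads; the fingertips stand 19 mm ahead of it and the grasp point (between the pads) is the TCP; z points along the fingers, y is the direction in which the jaws open and shut (so a half turn about z gives the same grasp; the last joint's range is limited). The gripper opens to 87 mm and grips with 3 to 60 N. Pads are 19 mm wide; open, the fingers measure 117 mm over their backs; the gripper's body (75 mm by 190 mm) begins 51 mm behind the grasp point.
Start: joints at [-79.939, 19.091, 2.286, 83.961, -0.768, 76.965, -3.352], TCP at [0.176, 0.626, 0.242] pointing down, gripper open.
Joint ranges: [-147.57, 147.57], [-21.85, 119.76], [-74.77, 79.35], [14.55, 137.4], [-85.83, 265.84], [4.83, 119.75], [-152.11, 152.11]. Speed limits (degrees/s): [127.2, 127.2, 159.86, 159.86, 180, 180, 180].

### API

Orientations are given as [roll, pitch, yaw] about the fixed x, y, z axes, in that order (R = Rz(yaw) Ry(pitch) Rx(roll)).
In Python, from workcell import robot, optics, job gives the robot as it stands.
- The arm moves only by the tool carry_out, never from a script. Its argument "motion" is a list of rows, each a list of 7 numbers: the shift along the world's x, y, z in cm, then the turn, a rotation vector about the world's x, y, z in degrees, then the finger opening in cm, from 0 to 8.7. In form: [[tx, ty, tz, rx, ry, rz, fingers], ...]. A call has 1 to 8 rows; each row is the pose to reach, as a shift and turn from the pose commanded when the call began; what a row does not reach only later rows make up. A row lasts 1/12 s, in which the tool goes at most 41.7 mm and 7.16 degrees, less where a joint would pass 70% of its speed; a pose out of reach is approached as far as the arm can. A call with a gripper value outside its range is refused whole. The fingers move at their own pace and stop on an object; the grip force is fixed at half the most. Time passes only in rows, so rows that repeat a pose let the fingers close. It gives the time, the measured TCP pose, the force and the opening at its end, in the units of the state.
- robot.state(): the state, without advancing time (a new reading comes with each control period).
- optics.grab_frame(name): name is "scene" or "side" or "wrist"; returns a dict with "img" (384x512x3 uint8, red, green, blue), "range_z" (384x512 float32, m along the optical axis (not along the pixel's ray), 0 where there is no reading), "camera_matrix" (3x3 intrinsics, pixels), "D" ([k1, k2, p1, p2, k3] as OpenCV has them; the pictures are not rectified), "origin" and "orientation" of the camera in the world; the wrist camera has in their place "mount" (4x4, takes a point from camera to tool coordinates, whose origin is the TCP and whose axes are the flange's). Camera axes: x right, y up, looking along -z (the intrinsics and any distortion apply to the point x, -y, -z); pixel columns grow to the right and rows downward; lengths in m; the calibration is good to about 2 mm. A picture is of the moment at which its call begins: read the wrist's pose just before it.
- job.finish_job(): hands the job in, once; it reports no verdict.
Trained networks look in a picture, given as the dict that the camera call returned (one of the last four; its "shot" number tells which), for a name from the list of things; names that differ only in an ending like _2 or _b are one class to them, and where a whole thing is asked for, a point or a joint stands for the part that bears it (a point fixed in the world has none). Each returns a list of dicts, best first, with "confidence" (0 to 1); they miss things now and then, are a little off and sometimes report something else, mostly with a low value. They report only what shows in the picture. A call takes as long as a camera call.
- optics.search_frame(picture, query): "xyz" ([x, y, z] in m, in the coordinates of the camera as it stood for that picture, good to about 4 mm: the middle of the surface that is visible of it).
- optics.regions_of(picture, query): "region" (384x512 bool, what is visible of it).
The state is a dict: "time": time; "joint_positions": joint angles; "qd": joint speeds; "joint_efforts": joint torques, N m; "tcp_pos": TCP position; "orientation": TCP orientation; "wrist_force": force on the tool from outside, world axes, zero at the start; "torque": the same for the moment, N m; "finger_gap": finger opening in m.
Only numpy, scipy, OpenCV 4.12 (cv2) and the standard library are available. Lean on these libraries where they do the work, as an engineer would, in place of code of your own. Each camera call takes 0.05 s, during which the arm holds its last target. There are 200 camera calls.

## Working session

There is one attempt and no reset: what is moved stays moved. The work goes in short steps, Python scripts to look and compute and a tool call to move; the robot and the scene stay as the last step left them, time stands still between calls to the robot, and variables do not carry over. Pictures are saved under pics/ and viewed, about 8 in all and at most 12, crops included, and the job is handed in when it is done.

Besides the shell and the picture viewer there is one more tool, called after "Request:" as name(argument=value, ...) on one line, values as JSON. carry_out: Moves the arm, as the interface text tells. Its arguments: {"type":"object","properties":{"motion":{"type":"array","items":{"type":"array","items":{"type":"number"}}}},"required":["motion"]}

```bash
mkdir -p pics
cat > h.py <<'E'
import numpy as np, cv2
from scipy.spatial.transform import Rotation as R
from workcell import robot, optics, job
def pose(f):
    if 'mount' in f:
        s=f['st']; T=np.eye(4); T[:3,:3]=R.from_euler('xyz',s['orientation'],degrees=True).as_matrix(); T[:3,3]=s['tcp_pos']
        M=T@np.array(f['mount']); return M[:3,:3],M[:3,3]
    o=np.array(f['orientation'],float)
    r=o if o.shape==(3,3) else R.from_euler('xyz',o,degrees=True).as_matrix()
    return r,np.array(f['origin'])
def grab(n):
    s=robot.state(); f=optics.grab_frame(n); f['st']=s; return f
def cloud(f):
    h,w=f['range_z'].shape; v,u=np.mgrid[:h,:w]
    p=cv2.undistortPoints(np.stack([u,v],-1).reshape(-1,1,2).astype(float),np.array(f['camera_matrix']),np.array(f['D'],float)).reshape(h,w,2)
    z=f['range_z']; c=np.stack([p[...,0]*z,-p[...,1]*z,-z],-1); r,t=pose(f); return c@r.T+t
def save(f,n): cv2.imwrite('pics/'+n,f['img'][...,::-1])
def find(f,q):
    r,t=pose(f); return [(round(d['confidence'],2),np.round(r@np.array(d['xyz'])+t,3)) for d in optics.search_frame(f,q)]
E
python3 - <<'E'
from h import *
print(robot.state())
for n in ['scene','side','wrist']:
    f=grab(n); save(f,n+'0.png')
    print(n,f.get('origin'),f.get('orientation'),np.array(f['camera_matrix']).tolist())
    for q in ['basket','cob_a_center','lid','lid_edge','clasp_plate','salt_jar','spice_jar','bowl','oil_bottle']:
        print(q,find(f,q)[:3])
a=cv2.imread('pics/scene0.png')
E
```

```text
{'time': 0.0, 'joint_positions': array([-79.93923998,  19.13078387,   2.2828955 ,  84.01079756,
        -0.76768887,  76.96465246,  -3.35169417]), 'qd': array([ 0.08548341,  0.04302956, -0.0182155 , -0.08768685,  0.05719133,
       -0.03179552,  0.00537366]), 'joint_efforts': array([-4.89799295e-04, -6.56354928e+01,  1.33443922e+00, -4.03807032e+01,
       -5.98780252e-02,  4.44940932e-02,  1.33249969e-04]), 'tcp_pos': array([0.17626776, 0.62519386, 0.24067206]), 'orientation': array([-1.79909162e+02,  5.67777970e-03,  1.64256258e+02]), 'wrist_force': array([-0.31711147,  0.40184408,  0.63987651]), 'torque': array([ 0.00365983, -0.02187633, -0.02064546]), 'finger_gap': 0.08709358691942924}
scene [ 0.01050691 -0.78637257  1.07154541] [ 41.66112904  -0.66746258 -38.3207951 ] [[394.2047679329251, 0.0, 251.87443514981908], [0.0, 394.2047679329251, 189.09720009902858], [0.0, 0.0, 1.0]]
basket [(0.82, array([0.494, 0.285, 0.042]))]
cob_a_center []
lid [(0.87, array([0.512, 0.303, 0.144]))]
lid_edge [(0.62, array([0.517, 0.303, 0.141])), (0.16, array([0.496, 0.285, 0.042]))]
clasp_plate [(0
[... 451 characters left out ...]
ay([0.497, 0.29 , 0.042]))]
cob_a_center [(0.79, array([0.488, 0.039, 0.05 ]))]
lid [(0.8, array([0.52 , 0.311, 0.147]))]
lid_edge [(0.64, array([0.519, 0.314, 0.141]))]
clasp_plate []
salt_jar [(0.81, array([ 0.53 , -0.164,  0.109]))]
spice_jar [(0.93, array([ 0.435, -0.172,  0.078]))]
bowl [(0.85, array([ 0.424, -0.515,  0.061]))]
oil_bottle [(0.64, array([ 0.436, -0.172,  0.08 ])), (0.56, array([ 0.724, -0.144,  0.069])), (0.55, array([0.484, 0.037, 0.051]))]
wrist None None [[334.41576707554475, 0.0, 255.76834207293098], [0.0, 334.41576707554475, 190.4101918745343], [0.0, 0.0, 1.0]]
basket []
cob_a_center []
lid []
lid_edge []
clasp_plate []
salt_jar []
spice_jar []
bowl []
oil_bottle []
```

```bash
python3 -c "
import cv2,numpy as np
a=cv2.imread('pics/scene0.png');b=cv2.imread('pics/side0.png')
cv2.imwrite('pics/both0.png',cv2.resize(np.vstack([a,b])[:, :],(512,768))[:, :][:600] if 0 else cv2.resize(np.hstack([a,b]),(800,300)))"
```

```text
(no output)
```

View pics/scene0.png

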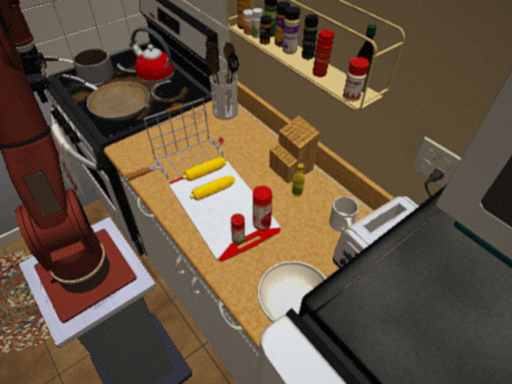

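View pics/side0.png

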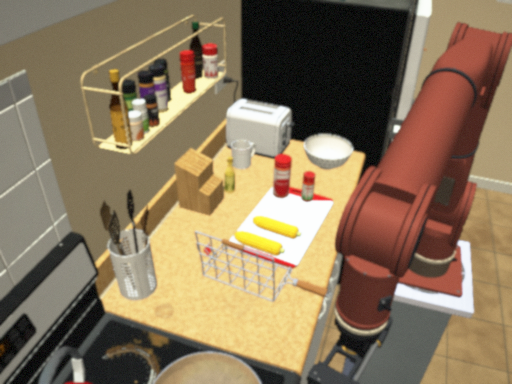

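The scene view shows the cobs at about (205,168) and (213,187), the upright lid around (185,140) and the clasp plate near (218,143). The side view shows the cobs at (275,227) and (260,242). The basket's axes run roughly along the world's.

```bash
cat >> h.py <<'E'
def cobs(f):
    """yellow cob points clustered: centre xy, axis angle"""
    P=cloud(f); h=cv2.cvtColor(f['img'],cv2.COLOR_RGB2HSV)
    m=((h[...,0]>20)&(h[...,0]<34)&(h[...,1]>190)&(h[...,2]>120)&(P[...,2]>.02)&(P[...,2]<.075)&(P[...,1]>-.12)&(P[...,1]<.45)&(P[...,0]>.3)&(P[...,0]<.7)&(f['range_z']>0)).astype(np.uint8)
    n,l,s,c=cv2.connectedComponentsWithStats(m); out=[]
    for i in range(1,n):
        if s[i,4]<80: continue
        p=P[l==i]; xy=p[:,:2].astype(np.float32)
        d=np.linalg.svd(xy-xy.mean(0),full_matrices=False)[2][0]; d=d*np.sign(d[0]); k=(xy-xy.mean(0))@d
        top=p[p[:,2]>np.percentile(p[:,2],90)]
        out.append((s[i,4],np.round(xy.mean(0),3),'ang',round(np.degrees(np.arctan2(d[1],d[0])),1),'ends',np.round(xy.mean(0)+d*np.percentile(k,1),3),np.round(xy.mean(0)+d*np.percentile(k,99),3),'top',np.round(np.median(top,0),3)))
    return out
E
python3 - <<'E'
from h import *
for n in ['scene','side']:
    f=grab(n); P=cloud(f)
    for c in cobs(f): print(n,*c)
    z=P[...,2]; img=f['img'].astype(int)
    mn=img.min(-1); sat=img.max(-1)-mn
    ok=(f['range_z']>0)&(abs(z-.011)<.012)&(P[...,1]>-.35)&(P[...,1]<.3)&(P[...,0]>.25)&(P[...,0]<.75)
    wh=ok&(mn>120)&(sat<60); 
    l=cv2.connectedComponentsWithStats(wh.astype(np.uint8)); i=1+np.argmax(l[2][1:,4]); q=P[l[1]==i]
    r=cv2.minAreaRect(q[:,:2].astype(np.float32)); print('white',len(q),q[:,2].mean(),r,cv2.boxPoints(r).round(3).tolist())
    red=ok&(img[...,0]>120)&(img[...,1]<70)&(img[...,2]<70)
    l=cv2.connectedComponentsWithStats(red.astype(np.uint8))
    for i in range(1,l[0]):
        if l[2][i,4]>15:
            q=P[l[1]==i]; r=cv2.minAreaRect(q[:,:2].astype(np.float32)); print('red',len(q),q.mean(0).round(3),cv2.boxPoints(r).round(3).tolist())
    for q_ in ['lid','basket','clasp_plate','lid_edge']:
        for d in optics.regions_of(f,q_)[:1]:
            m=d['region']&(f['range_z']>0); q=P[m]; q=q[(q[:,1]>.0)&(q[:,1]<.45)&(q[:,0]<.75)&(q[:,2]>.015)]
            print(n,q_,len(q), 'pct x,y,z',np.percentile(q,[1,50,99],axis=0).round(3).tolist())
            if len(q)>20:
              k=q[:,2]>.05
              if k.sum()>10:
                c=q[k].mean(0); s=np.linalg.svd(q[k]-c,full_matrices=False); print('  plane normal',s[2][2].round(3),'c',c.round(3))
E
```

```text
scene 400 [0.513 0.108] ang -6.7 ends [0.442 0.116] [0.592 0.098] top [0.514 0.114 0.056]
scene 409 [0.483 0.013] ang -7.2 ends [0.413 0.022] [0.561 0.003] top [0.482 0.02  0.057]
white 3697 0.009919029411124594 ((0.4823875427246094, -0.04287928342819214), (0.37086737155914307, 0.2505611181259155), 83.33781433105469) [[0.335999995470047, -0.21299999952316284], [0.5849999785423279, -0.24199999868869781], [0.628000020980835, 0.12700000405311584], [0.3790000081062317, 0.15600000321865082]]
red 18 [0.414 0.152 0.011] [[0.38999998569488525, 0.15600000321865082], [0.39100000262260437, 0.14300000667572021], [0.4390000104904175, 0.1459999978542328], [0.43799999356269836, 0.1589999943971634]]
red 536 [ 0.456 -0.228  0.011] [[0.3409999907016754, -0.23499999940395355], [0.5669999718666077, -0.257999986410141], [0.5720000267028809, -0.21199999749660492], [0.34599998593330383, -0.18799999356269836]]Traceback (most recent call last):
  File "<stdin>", line 19, in <module>
    return _quantile_unchecked(
        a, q, axis, out, overwrite_input, method, keepdims, weights)
    return _ureduce(a,
                    func=_quantile_ureduce_func,
    ...<5 lines>...
                    overwrite_input=overwrite_input,
                    method=method)
    r = func(a, **kwargs)
    result = _quantile(arr,
                       quantiles=q,
    ...<2 lines>...
                       out=out,
                       weights=wgt)
    slices_having_nans = np.isnan(arr[-1, ...])
                                  ~~~^^^^^^^^^
IndexError: index -1 is out of bounds for axis 0 with size 0
```

Request:
carry_out(motion=[[2,-3,1.5,0,0,-7,8.7],[4,-6,3,0,0,-14,8.7],[6,-9,4.5,0,0,-21,8.7],[8,-12,6,0,0,-28,8.7],[10,-15,7.5,0,0,-35,8.7],[12,-18,9,0,0,-42,8.7],[14,-21,9,0,0,-49,8.7],[16,-24,9,0,0,-56,8.7]])

```text
time: 2.27
tcp_pos: [0.3374, 0.3843, 0.3328]
orientation: [179.9, -0.1, 107.9]
wrist_force: [1.2, 0.0, -0.8]
finger_gap: 0.087
```

Request:
carry_out(motion=[[2,-3,0,0,0,-7,8.7],[4,-6,0,0,0,-14,8.7],[6,-9,0,0,0,-21,8.7],[8,-12,0,0,0,-25,8.7],[10,-15,0,0,0,-25,8.7],[12,-18,0,0,0,-25,8.7],[14,-21,0,0,0,-25,8.7],[15,-24,0,0,0,-25,8.7]])

```text
time: 2.93
tcp_pos: [0.4878, 0.1436, 0.3317]
orientation: [179.9, -0.0, 83.2]
wrist_force: [0.7, 1.0, 0.4]
finger_gap: 0.0871
```

Run:
```python
from h import *
f=grab('wrist'); s=f['st']; print(s['time'],s['tcp_pos'],s['orientation'],np.array(f['mount']).round(3).tolist())
save(f,'w1.png'); P=cloud(f)
for c in cobs(f): print(*c)
for q in ['basket','cob_a_center','lid_edge','clasp_plate','lid']: print(q,find(f,q)[:3])
np.save('w1.npy',P)
print((f['range_z']>0).mean())
```

```text
2.9333 [0.48782753 0.1435954  0.33168692] [ 1.79948012e+02 -4.59332587e-03  8.32055529e+01] [[-0.001, 0.964, 0.267, 0.074], [1.0, 0.001, -0.0, -0.001], [-0.001, 0.267, -0.964, -0.143], [0.0, 0.0, 0.0, 1.0]]
3688 [0.517 0.123] ang -7.6 ends [0.444 0.133] [0.595 0.113] top [0.508 0.121 0.056]
3233 [0.49  0.032] ang -7.8 ends [0.416 0.042] [0.568 0.022] top [0.476 0.027 0.056]
basket [(0.68, array([0.494, 0.261, 0.038]))]
cob_a_center [(0.74, array([0.487, 0.033, 0.049]))]
lid_edge [(0.73, array([0.522, 0.3  , 0.104]))]
clasp_plate [(0.96, array([0.647, 0.21 , 0.038]))]
lid [(0.88, array([0.521, 0.3  , 0.1  ]))]
0.9961395263671875
```

View pics/w1.png

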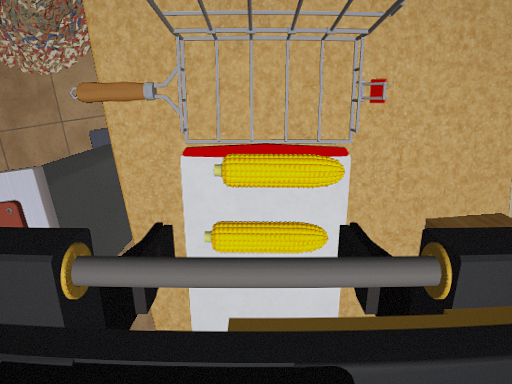

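The wrist view shows: sill wire at row 142 (columns 187–353), hinge rail at row 36 (180–363), red board edge at rows 147–155, cobs at (284,171) and (270,237), stalks to the left, clasp plate at (378,90).

```bash
cat >> h.py <<'E'
def px(f,u,v,z):
    p=cv2.undistortPoints(np.array([[[u,v]]],float),np.array(f['camera_matrix']),np.array(f['D'],float))[0,0]
    r,t=pose(f); d=r@np.array([p[0],-p[1],-1.]); return t+d*(z-t[2])/d[2]
E
python3 - <<'E'
from h import *
f=grab('wrist'); P=cloud(f)
for n,u,v,z in [('sillL',187,142,.010),('sillR',353,142,.010),('hingeL',180,37,.0555),('hingeR',363,38,.0555),('handle',75,91,.047),('boardL',183,148,.011),('boardR',348,148,.011),('stalk joint',150,91,.047)]:
    print(n,px(f,u,v,z).round(4), 'depth pt',P[v,u].round(3))
i=f['img'].astype(int); m=(i[...,0]>110)&(i[...,1]<60)&(i[...,2]<60); m[:, :365]=0; m[:70]=0;m[115:]=0
q=P[m]; print(m.sum(),q.mean(0).round(4),np.percentile(q,[2,98],axis=0).round(4).tolist())
c=q.mean(0); print('plate normal',np.linalg.svd(q-c,full_matrices=False)[2][2].round(2))
for r in range(138,150): print(r,P[r,260].round(3),i[r,260])
E
```

```text
sillL [0.3918 0.1729 0.01  ] depth pt [0.391 0.172 0.004]
sillR [0.622  0.1461 0.01  ] depth pt [0.624 0.145 0.003]
hingeL [0.4135 0.3012 0.0555] depth pt [0.41  0.305 0.035]
hingeR [0.628  0.2757 0.0555] depth pt [0.635 0.279 0.033]
handle [0.2682 0.2585 0.047 ] depth pt [0.261 0.26  0.033]
boardL [0.385  0.1654 0.011 ] depth pt [0.382 0.164 0.   ]
boardR [0.6142 0.1386 0.011 ] depth pt [ 0.617  0.137 -0.   ]
stalk joint [0.3642 0.2452 0.047 ] depth pt [0.363 0.245 0.042]
208 [0.6496 0.2104 0.0409] [[0.6443, 0.1957, 0.0314], [0.6565, 0.2235, 0.0475]]
plate normal [ 0.94 -0.05  0.33]
138 [ 0.493  0.165 -0.001] [185 152  92]
139 [ 0.493  0.164 -0.001] [186 153  94]
140 [ 0.493  0.162 -0.   ] [188 156  95]
141 [ 0.493  0.161 -0.001] [153 122  75]
142 [0.493 0.16  0.005] [157 158 164]
143 [0.493 0.159 0.006] [152 155 168]
144 [0.492 0.157 0.005] [151 161 175]
145 [ 0.492  0.155 -0.001] [170 147  99]
146 [0.492 0.155 0.007] [81  0  1]
147 [0.492 0.154 0.013] [185   0   0]
148 [0.492 0.153 0.012] [184   0   6]
149 [0.492 0.151 0.011] [181   0   4]
```

Request:
carry_out(motion=[[0.8,-2.5,-2.5,0,0,0,5.5],[1.6,-5,-5,0,0,0,5.5],[2.5,-7.4,-8,0,0,0,5.5],[2.5,-7.4,-12,0,0,0,5.5],[2.5,-7.4,-16,0,0,0,5.5],[2.5,-7.4,-20,0,0,0,5.5],[2.5,-7.4,-23,0,0,0,5.5],[2.5,-7.4,-25,0,0,0,5.5]])

```text
time: 3.95
tcp_pos: [0.5094, 0.0725, 0.0782]
orientation: [-179.8, 0.1, 83.4]
wrist_force: [-0.3, -0.1, 0.0]
finger_gap: 0.0558
```

Request:
carry_out(motion=[[0,0,-1.5,0,0,0,5.5],[0,0,-3,0,0,0,5.5],[0,0,-4.2,0,0,0,5.5],[0,0,-4.2,0,0,0,5.5]])

```text
time: 4.28
tcp_pos: [0.5098, 0.0723, 0.0373]
orientation: [-179.8, 0.1, 83.4]
wrist_force: [-0.2, -0.3, 0.1]
finger_gap: 0.0548
```

Request:
carry_out(motion=[[0.1,0.7,0,0,0,0,5.5],[0.2,1.5,0,0,0,0,5.5],[0.3,2.3,0,0,0,0,5.5],[0.4,3.1,0,0,0,0,5.5],[0.5,3.9,0,0,0,0,5.5],[0.6,4.7,0,0,0,0,5.5],[0.7,5.5,0,0,0,0,5.5],[0.75,6.3,0,0,0,0,5.5]])

```text
time: 4.95
tcp_pos: [0.5191, 0.1356, 0.0397]
orientation: [180.0, -0.0, 83.3]
wrist_force: [-0.4, -0.7, -0.0]
finger_gap: 0.0549
```

```bash
cat > look.py <<'E'
from h import *
import sys
O=np.array([.5153,.2255]); a=np.radians(-6.7); X=np.array([np.cos(a),np.sin(a)]); Y=np.array([-X[1],X[0]])
for n in sys.argv[2:]:
    f=grab(n); save(f,sys.argv[1]+n+'.png')
    for c in cobs(f):
        loc=[np.round([(p-O)@X,(p-O)@Y],3).tolist() for p in (c[1],c[5],c[6],c[8][:2])]
        print(n,c[0],'mean/ends/top local',loc,'ang rel',round(c[3]+6.7,1),'topz',c[8][2])
s=robot.state(); d=s['tcp_pos'][:2]-O; print('t',s['time'],'tcp local',(d@X).round(4),(d@Y).round(4),s['tcp_pos'][2].round(4),'F',s['wrist_force'].round(1))
E
python3 look.py p1 scene side wrist
```

```text
scene 413 mean/ends/top local [[-0.007, -0.215], [-0.078, -0.214], [0.072, -0.217], [-0.016, -0.207]] ang rel -0.8 topz 0.057
wrist 35086 mean/ends/top local [[0.013, -0.022], [-0.058, -0.021], [0.09, -0.022], [0.002, -0.023]] ang rel -0.1 topz 0.052
t 5.1 tcp local 0.014 -0.0891 0.0395 F [ 1.1 -0.5  0.3]
```

Request:
carry_out(motion=[[0.1,0.8,0,0,0,0,5.5],[0.2,1.6,0,0,0,0,5.5],[0.3,2.3,0,0,0,0,5.5],[0.35,3.0,0,0,0,0,5.5],[0.4,3.6,0,0,0,0,5.5],[0.5,4.2,0,0,0,0,5.5],[0.55,4.8,0,0,0,0,5.5],[0.6,5.4,0,0,0,0,5.5]])

```text
time: 5.77
tcp_pos: [0.525, 0.1893, 0.0396]
orientation: [180.0, -0.0, 83.2]
wrist_force: [0.0, -0.9, 0.7]
finger_gap: 0.0553
```

```bash
python3 look.py p2 scene wrist
```

```text
scene 410 mean/ends/top local [[-0.007, -0.215], [-0.078, -0.214], [0.071, -0.216], [-0.006, -0.207]] ang rel -0.8 topz 0.056
wrist 32967 mean/ends/top local [[0.014, 0.008], [-0.058, 0.009], [0.09, 0.008], [0.001, 0.005]] ang rel -0.3 topz 0.055
t 5.8667 tcp local 0.0135 -0.0336 0.0394 F [-0.1  0.3  0.3]
```

Request:
carry_out(motion=[[0.05,0.5,0,0,0,0,5.5],[0.1,1.0,0,0,0,0,5.5],[0.15,1.5,0,0,0,0,5.5],[0.2,2.0,0,0,0,0,5.5],[0.25,2.4,0,0,0,0,5.5],[0.3,2.8,0,0,0,0,5.5],[0.35,3.2,0,0,0,0,5.5],[0.35,3.2,0,0,0,0,5.5]])

```text
time: 6.53
tcp_pos: [0.5284, 0.2217, 0.0395]
orientation: [180.0, -0.0, 83.3]
wrist_force: [-0.5, -0.8, 0.5]
finger_gap: 0.0549
```

```bash
python3 look.py p3 wrist
```

```text
wrist 31314 mean/ends/top local [[0.014, 0.04], [-0.058, 0.04], [0.091, 0.04], [0.007, 0.037]] ang rel 0.2 topz 0.051
t 6.5833 tcp local 0.0135 -0.0029 0.0395 F [ 0.6 -0.8 -0. ]
```

Request:
carry_out(motion=[[-0.1,-1,2,0,0,0,5.5],[-0.3,-2,5,0,0,0,5.5],[-0.9,-5,7.5,0,0,0,5.5],[-1.6,-9,7.5,0,0,0,5.5],[-2.3,-13,7.5,0,0,0,5.5],[-3,-17,7.5,0,0,0,5.5],[-3.6,-21,7.5,0,0,0,5.5],[-4.2,-24.7,7.5,0,0,0,5.5]])

```text
time: 7.25
tcp_pos: [0.4855, -0.0289, 0.1147]
orientation: [180.0, -0.0, 83.2]
wrist_force: [0.1, -0.3, 0.1]
finger_gap: 0.0551
```

Request:
carry_out(motion=[[0,0,-2.5,0,0,0,5.5],[0,0,-5,0,0,0,5.5],[0,0,-7.4,0,0,0,5.5],[0,0,-7.4,0,0,0,5.5]])

```text
time: 7.58
tcp_pos: [0.4835, -0.027, 0.0372]
orientation: [-179.7, 0.1, 83.2]
wrist_force: [-1.7, 0.6, 0.1]
finger_gap: 0.0548
```

```bash
python3 look.py p4 scene wrist
```

```text
scene 331 mean/ends/top local [[0.003, 0.019], [-0.06, 0.018], [0.068, 0.02], [0.018, 0.026]] ang rel 0.7 topz 0.051
wrist 35353 mean/ends/top local [[-0.004, -0.199], [-0.075, -0.198], [0.074, -0.2], [-0.013, -0.201]] ang rel -0.8 topz 0.056
t 7.6833 tcp local 0.0002 -0.2542 0.0406 F [-0.1 -0.9  0.9]
```

View pics/p4wrist.png

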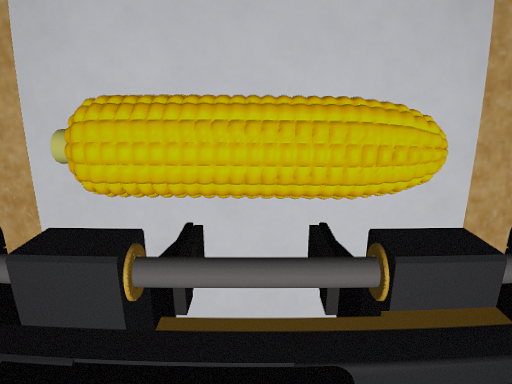

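The wrist view shows cob B across columns 65–447 (rows 95–198), centred on the two fingers (about columns 190 and 325), so a straight push will do.

Request:
carry_out(motion=[[0.1,0.9,0,0,0,0,5.5],[0.2,1.8,0,0,0,0,5.5],[0.3,2.6,0,0,0,0,5.5],[0.4,3.4,0,0,0,0,5.5],[0.5,4.2,0,0,0,0,5.5],[0.6,5.0,0,0,0,0,5.5],[0.7,5.8,0,0,0,0,5.5],[0.8,6.6,0,0,0,0,5.5]])

```text
time: 8.35
tcp_pos: [0.4945, 0.0405, 0.0406]
orientation: [-180.0, 0.0, 83.3]
wrist_force: [-0.7, 0.2, 0.1]
finger_gap: 0.0551
```

Request:
carry_out(motion=[[0.1,0.8,0,0,0,0,5.5],[0.2,1.6,0,0,0,0,5.5],[0.3,2.4,0,0,0,0,5.5],[0.4,3.2,0,0,0,0,5.5],[0.5,4.0,0,0,0,0,5.5],[0.6,4.8,0,0,0,0,5.5],[0.7,5.6,0,0,0,0,5.5],[0.8,6.3,0,0,0,0,5.5]])

```text
time: 9.02
tcp_pos: [0.5025, 0.1036, 0.0405]
orientation: [-180.0, -0.0, 83.3]
wrist_force: [0.2, -0.3, -0.1]
finger_gap: 0.0549
```

```bash
python3 look.py p5 scene wrist
```

```text
scene 116 mean/ends/top local [[-0.033, 0.022], [-0.061, 0.023], [-0.007, 0.019], [-0.033, 0.022]] ang rel -4.6 topz 0.05
wrist 32940 mean/ends/top local [[-0.004, -0.079], [-0.075, -0.079], [0.073, -0.079], [-0.011, -0.082]] ang rel -0.2 topz 0.056
t 9.1167 tcp local 0.0015 -0.122 0.0405 F [-0.2 -0.4  0.5]
```

Request:
carry_out(motion=[[0.1,0.6,0,0,0,0,5.5],[0.15,1.2,0,0,0,0,5.5],[0.2,1.8,0,0,0,0,5.5],[0.3,2.4,0,0,0,0,5.5],[0.35,2.9,0,0,0,0,5.5],[0.4,3.4,0,0,0,0,5.5],[0.45,3.9,0,0,0,0,5.5],[0.45,3.9,0,0,0,0,5.5]])

```text
time: 9.78
tcp_pos: [0.5069, 0.1429, 0.0405]
orientation: [180.0, -0.0, 83.3]
wrist_force: [-0.6, -0.6, -0.3]
finger_gap: 0.0553
```

```bash
python3 look.py p6 wrist
```

```text
wrist 19087 mean/ends/top local [[0.013, 0.019], [-0.059, 0.018], [0.091, 0.02], [0.004, 0.025]] ang rel 1.1 topz 0.05
wrist 32721 mean/ends/top local [[-0.003, -0.027], [-0.076, -0.028], [0.073, -0.027], [-0.01, -0.03]] ang rel -0.2 topz 0.051
t 9.8333 tcp local 0.0013 -0.0838 0.0405 F [-0.7  0.4  0.1]
```

Request:
carry_out(motion=[[0,-1,2,0,0,0,5.5],[0,-2,6,0,0,0,3],[0,-2,10,0,0,0,0],[0,-2,14,0,0,0,0],[0,-1,18,0,0,0,0],[0,0,22,0,0,0,0],[0,2,25,0,0,0,0],[0,4,26,0,0,0,0]])

```text
time: 10.5
tcp_pos: [0.5085, 0.1816, 0.306]
orientation: [179.7, -0.3, 83.1]
wrist_force: [0.6, 0.9, -1.2]
finger_gap: 0.0161
```

```bash
python3 look.py p7 wrist scene; python3 -c "
from h import *
f=grab('wrist')
for q in ['lid_edge','lid','clasp_plate']: print(q,find(f,q)[:2])
f=grab('side'); print(find(f,'lid_edge'))"
```

```text
wrist 4712 mean/ends/top local [[0.015, 0.032], [-0.06, 0.033], [0.095, 0.034], [0.003, 0.033]] ang rel 0.4 topz 0.051
wrist 4293 mean/ends/top local [[-0.003, -0.03], [-0.077, -0.03], [0.078, -0.03], [-0.013, -0.031]] ang rel -0.2 topz 0.051
scene 776 mean/ends/top local [[0.003, -0.014], [-0.08, -0.043], [0.093, 0.017], [-0.004, 0.015]] ang rel 19.1 topz 0.05
t 10.6 tcp local -0.0033 -0.0409 0.3028 F [ 0.2  1.1 -0.9]
lid_edge [(0.82, array([0.523, 0.307, 0.179]))]
lid [(0.44, array([0.507, 0.294, 0.103]))]
clasp_plate [(0.68, array([0.645, 0.208, 0.04 ])), (0.57, array([0.52 , 0.31 , 0.174]))]
[(0.74, array([0.521, 0.312, 0.143]))]
```

View pics/p7wrist.png

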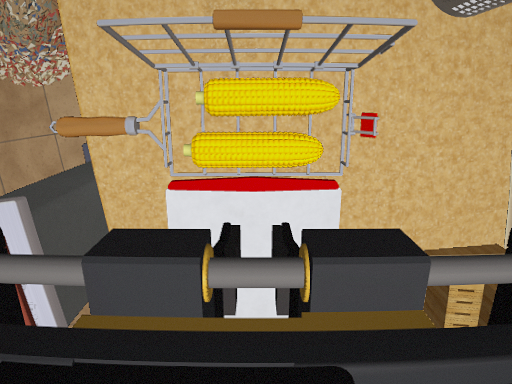

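The wrist view shows both cobs seated in the grooves (centres at (270,97) and (257,150)), the sleeve at (258,19) and the clasp plate at (369,125) still swung out. Next I go over and behind the lid.

Request:
carry_out(motion=[[0.5,4,0,0,0,0,0],[1,8,0,0,0,0,0],[1.5,12,0,0,0,0,0],[2,15.5,0,0,0,0,0],[2.2,18,0,0,0,0,0],[2.2,18,-4,0,0,0,0],[2.2,18,-8,0,0,0,0],[2.2,18,-11,0,0,0,0]])

```text
time: 11.57
tcp_pos: [0.5283, 0.3607, 0.187]
orientation: [-179.9, 0.1, 83.2]
wrist_force: [-0.8, -0.6, -0.2]
finger_gap: 0.0003
```

```bash
python3 look.py p8 wrist; python3 -c "
from h import *
for n in ['wrist','side','scene']:
  f=grab(n); print(n,find(f,'lid_edge')[:2])"
```

```text
t 11.6167 tcp local -0.005 0.1338 0.1812 F [-2.6 -1.  -5.5]
wrist [(0.81, array([0.621, 0.299, 0.146]))]
side [(0.78, array([0.499, 0.314, 0.122]))]
scene [(0.84, array([0.515, 0.301, 0.146]))]
```

View pics/p8wrist.png

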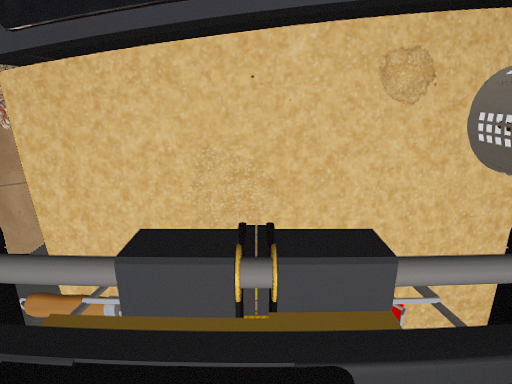

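The wrist view shows the closed fingers at column 256 and open worktop beyond, so the tool is behind the lid; the sleeve is hidden under the gripper. I level the height first.

Request:
carry_out(motion=[[0,0,0.5,0,0,0,0],[0,0,0.5,0,0,0,0],[0,0,0.5,0,0,0,0]])

```text
time: 12.17
tcp_pos: [0.5294, 0.3619, 0.197]
orientation: [179.9, -0.1, 83.2]
wrist_force: [0.9, -1.2, 0.4]
finger_gap: 0.0004
```

Request:
carry_out(motion=[[-0.1,-1.2,0.2,0,0,0,0],[-0.3,-2.4,0.3,0,0,0,0],[-0.4,-3.8,0.3,0,0,0,0],[-0.6,-5.2,0.3,0,0,0,0],[-0.75,-6.4,0.2,0,0,0,0],[-0.9,-7.6,0.1,0,0,0,0],[-1.0,-8.7,0,0,0,0,0],[-1.1,-9.7,-0.2,0,0,0,0]])

```text
time: 12.83
tcp_pos: [0.5175, 0.2632, 0.1933]
orientation: [-180.0, -0.0, 83.2]
wrist_force: [0.8, 2.0, -2.6]
finger_gap: 0.0001
```

```bash
python3 look.py p9 side; python3 -c "
from h import *
for n in ['wrist','side','scene']:
  f=grab(n); print(n,find(f,'lid_edge')[:2])"
```

```text
side 103 mean/ends/top local [[0.038, -0.022], [0.019, -0.017], [0.059, -0.027], [0.031, -0.027]] ang rel -12.8 topz 0.052
side 102 mean/ends/top local [[-0.014, -0.022], [-0.031, -0.016], [0.006, -0.03], [-0.008, -0.029]] ang rel -20.1 topz 0.052
side 108 mean/ends/top local [[-0.062, -0.024], [-0.077, -0.024], [-0.045, -0.025], [-0.056, -0.028]] ang rel -1.9 topz 0.052
t 12.8833 tcp local -0.0019 0.0355 0.1929 F [-0.7 -0.3 -0.4]
wrist [(0.57, array([0.522, 0.269, 0.121])), (0.29, array([0.492, 0.215, 0.029]))]
side [(0.92, array([0.504, 0.273, 0.132])), (0.71, array([0.655, 0.213, 0.037]))]
scene [(0.72, array([0.508, 0.254, 0.143]))]
```

View pics/p9side.png

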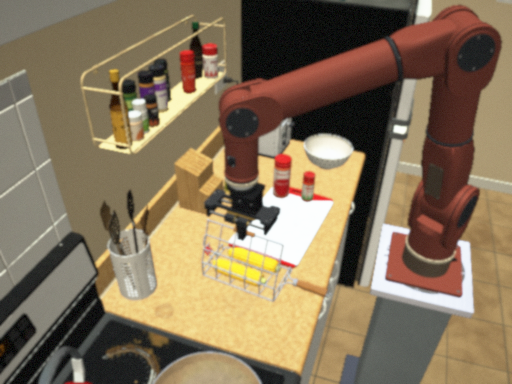

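The side view shows the lid tipped forward past upright under the fingers (about (245,235)), with both cobs still in place below it. I carry on, then step over onto the top of the sleeve.

Request:
carry_out(motion=[[-0.15,-1.2,-0.4,0,0,0,0],[-0.3,-2.4,-1.1,0,0,0,0],[-0.4,-3.4,-1.8,0,0,0,0],[-0.4,-3.4,-1.8,0,0,0,0],[-0.35,-3.2,0.5,0,0,0,0],[-0.5,-4.4,0.6,0,0,0,0],[-0.65,-5.4,0.6,0,0,0,0],[-0.65,-5.4,0.5,0,0,0,0]])

```text
time: 13.85
tcp_pos: [0.5115, 0.2075, 0.1985]
orientation: [180.0, 0.0, 83.1]
wrist_force: [-0.2, -0.5, -0.7]
finger_gap: 0.0002
```

```bash
python3 look.py p10 wrist; python3 -c "
from h import *
O=np.array([.5153,.2255])
for n in ['wrist','side','scene']:
  f=grab(n); print(n,find(f,'lid_edge')[:2])
  h=cv2.cvtColor(f['img'],cv2.COLOR_RGB2HSV); P=cloud(f)
  for d in optics.regions_of(f,'lid_edge')[:1]:
    i=f['img'].astype(int); m=d['region']&(i[...,0]-i[...,2]>40)&(P[...,2]>.05); print(m.sum(), np.median(P[m],0) if m.any() else '')"
```

```text
wrist 882 mean/ends/top local [[0.0, 0.048], [-0.024, 0.048], [0.024, 0.049], [-0.002, 0.044]] ang rel -0.2 topz 0.048
wrist 823 mean/ends/top local [[0.052, 0.048], [0.03, 0.048], [0.077, 0.048], [0.046, 0.044]] ang rel -1.1 topz 0.048
wrist 473 mean/ends/top local [[-0.044, 0.048], [-0.061, 0.047], [-0.03, 0.048], [-0.041, 0.043]] ang rel 2.9 topz 0.048
wrist 84 mean/ends/top local [[0.089, 0.045], [0.083, 0.047], [0.098, 0.041], [0.085, 0.043]] ang rel -21.4 topz 0.043
wrist 855 mean/ends/top local [[-0.047, 0.025], [-0.062, 0.024], [-0.032, 0.026], [-0.042, 0.031]] ang rel 1.7 topz 0.051
wrist 1659 mean/ends/top local [[-0.0, 0.025], [-0.026, 0.025], [0.026, 0.025], [-0.004, 0.031]] ang rel 0.1 topz 0.051
wrist 1431 mean/ends/top local [[0.056, 0.025], [0.032, 0.025], [0.083, 0.024], [0.046, 0.031]] ang rel -1.2 topz 0.051
wrist 128 mean/ends/top local [[0.093, 0.032], [0.087, 0.036], [0.098, 0.027], [0.089, 0.035]] ang rel -38.6 topz 0.044
wrist 1897 mean/ends/top local [[-0.057, -0.028], [-0.077, -0.045], [-0.04, -0.012], [-0.054, -0.032]] ang rel 42.7 topz 0.05
wrist 3147 mean/ends/top local [[0.0, -0.029], [-0.031, -0.028], [0.032, -0.029], [0.002, -0.033]] ang rel -0.6 topz 0.051
wrist 1544 mean/ends/top local [[0.056, -0.029], [0.036, -0.019], [0.079, -0.039], [0.044, -0.033]] ang rel -24.3 topz 0.05
t 13.9 tcp local -0.0021 -0.0171 0.198 F [-0.3  0.3  0. ]
wrist [(0.69, array([0.522, 0.238, 0.127]))]
1904 [0.51516954 0.21658765 0.16033323]
side [(0.71, array([ 0.725, -0.149,  0.095])), (0.6, array([0.506, 0.245, 0.124]))]
203 [0.52936802 0.22961922 0.12137291]
scene [(0.65, array([0.509, 0.227, 0.13 ]))]
103 [0.51126247 0.2054935  0.1595216 ]
```

View pics/p10wrist.png

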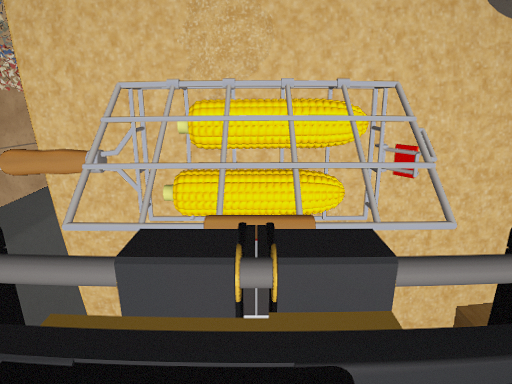

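The wrist view shows the lid tilted open over both cobs, the sleeve at (258,222) directly by the fingertips, and the clasp plate at (405,160). Now I press it down along the arc.

Request:
carry_out(motion=[[-0.05,-0.4,-1.1,0,0,0,0],[-0.1,-0.8,-2.0,0,0,0,0],[-0.2,-1.6,-3.0,0,0,0,0],[-0.3,-2.4,-4.1,0,0,0,0],[-0.4,-3.1,-5.2,0,0,0,0],[-0.45,-3.6,-6.4,0,0,0,0],[-0.5,-4.1,-7.6,0,0,0,0],[-0.55,-4.4,-8.8,0,0,0,0]])

```text
time: 15.02
tcp_pos: [0.5055, 0.1658, 0.109]
orientation: [-180.0, 0.0, 83.2]
wrist_force: [-0.3, -1.5, 0.2]
finger_gap: 0.0005
```

Request:
carry_out(motion=[[0,-0.2,-1.0,0,0,0,0],[0,-0.3,-2.0,0,0,0,0],[0,-0.4,-2.8,0,0,0,0],[0,-0.4,-3.1,0,0,0,0],[0,-0.4,-3.1,0,0,0,0]])

```text
time: 15.43
tcp_pos: [0.5058, 0.1629, 0.081]
orientation: [-179.9, -0.1, 83.3]
wrist_force: [-12.1, -3.1, 30.0]
finger_gap: 0.0005
```

```bash
python3 look.py p11 wrist | tail -1; python3 -c "
from h import *
for n in ['wrist','side']:
  f=grab(n); print(n,find(f,'lid_edge')[:2])"
```

```text
t 15.4833 tcp local -0.0021 -0.0633 0.081 F [-12.   -3.2  28.6]
wrist [(0.9, array([0.522, 0.225, 0.059]))]
side [(0.83, array([0.504, 0.219, 0.054])), (0.47, array([0.504, 0.206, 0.043]))]
```

Request:
carry_out(motion=[[0,0,1.5,0,0,0,0],[0.2,0,4,0,0,0,0],[3,-0.3,7,0,0,0,0],[6,-0.3,10,0,0,0,0],[6,-0.3,12,0,0,0,0],[6,-0.3,12,0,0,0,0]])

```text
time: 16.18
tcp_pos: [0.5693, 0.1601, 0.2035]
orientation: [179.7, -0.2, 83.2]
wrist_force: [0.3, -1.4, -0.1]
finger_gap: 0.0007
```

```bash
python3 look.py p12 wrist; python3 -c "
from h import *
O=np.array([.5153,.2255]); a=np.radians(-6.7); X=np.array([np.cos(a),np.sin(a)]); Y=np.array([-X[1],X[0]])
f=grab('wrist'); print(find(f,'clasp_plate'),find(f,'lid_edge'))
P=cloud(f); i=f['img'].astype(int); m=(i[...,0]>110)&(i[...,1]<60)&(i[...,2]<60)&(P[...,0]>.6)&(P[...,1]>.15)
q=P[m]; L=np.c_[(q[:,:2]-O)@X,(q[:,:2]-O)@Y,q[:,2]]; print(m.sum(),L.mean(0).round(3),np.percentile(L,[3,97],axis=0).round(3).tolist())
P=cloud(f); 
for n in ['scene','side']:
  f=grab(n); P=cloud(f); m=(P[...,0]>.62)&(P[...,0]<.88)&(P[...,1]>.08)&(P[...,1]<.35)&(P[...,2]>.06)&(P[...,2]<.18)&(f['range_z']>0); print(n,m.sum(),np.percentile(P[m],[0,10,50,100],axis=0).round(3).tolist() if m.any() else '')
"
```

```text
wrist 1722 mean/ends/top local [[-0.002, 0.04], [-0.025, 0.04], [0.02, 0.038], [-0.002, 0.032]] ang rel -2.5 topz 0.051
wrist 1670 mean/ends/top local [[0.046, 0.039], [0.025, 0.04], [0.067, 0.04], [0.044, 0.034]] ang rel -0.7 topz 0.051
wrist 1084 mean/ends/top local [[-0.044, 0.039], [-0.062, 0.037], [-0.029, 0.04], [-0.038, 0.034]] ang rel 5.8 topz 0.051
wrist 793 mean/ends/top local [[0.085, 0.037], [0.071, 0.045], [0.099, 0.028], [0.075, 0.034]] ang rel -30.5 topz 0.048
wrist 343 mean/ends/top local [[-0.045, 0.016], [-0.061, 0.017], [-0.03, 0.016], [-0.043, 0.02]] ang rel -1.4 topz 0.047
wrist 621 mean/ends/top local [[-0.003, 0.015], [-0.027, 0.015], [0.019, 0.016], [-0.003, 0.019]] ang rel 1.0 topz 0.047
wrist 537 mean/ends/top local [[0.045, 0.016], [0.024, 0.015], [0.067, 0.016], [0.046, 0.02]] ang rel 0.7 topz 0.047
wrist 128 mean/ends/top local [[0.081, 0.018], [0.073, 0.016], [0.092, 0.019], [0.078, 0.02]] ang rel 8.3 topz 0.043
wrist 593 mean/ends/top local [[0.044, -0.016], [0.025, -0.016], [0.067, -0.018], [0.035, -0.021]] ang rel -2.8 topz 0.047
wrist 594 mean/ends/t
[... 431 characters left out ...]
-0.037], [-0.001, -0.032]] ang rel 3.4 topz 0.051
wrist 1277 mean/ends/top local [[0.045, -0.038], [0.025, -0.04], [0.067, -0.037], [0.035, -0.033]] ang rel 4.1 topz 0.051
wrist 180 mean/ends/top local [[0.077, -0.035], [0.075, -0.046], [0.078, -0.028], [0.073, -0.033]] ang rel 80.0 topz 0.043
t 16.2333 tcp local 0.0596 -0.0589 0.2011 F [-0.3  0.5 -1.2]
[(0.9, array([0.645, 0.207, 0.036]))] [(0.65, array([0.517, 0.213, 0.061]))]
388 [0.136 0.001 0.039] [[0.13, -0.014, 0.031], [0.143, 0.014, 0.047]]
scene 508 [[0.621, 0.08, 0.06], [0.779, 0.129, 0.065], [0.876, 0.295, 0.09], [0.88, 0.35, 0.179]]
side 406 [[0.621, 0.082, 0.06], [0.792, 0.235, 0.079], [0.824, 0.337, 0.131], [0.88, 0.35, 0.179]]
```

View pics/p12wrist.png

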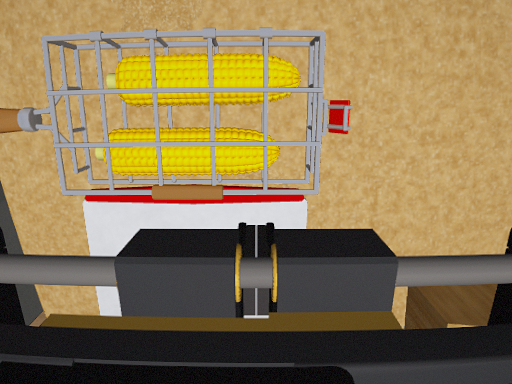

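The wrist view shows the lid flat over both cobs, with the sleeve at (187,192) on the sill line and the clasp plate at (340,117), not yet upright. I check that the space beyond the clasp is free.

```bash
python3 -c "
from h import *
for n in ['scene','side']:
  f=grab(n); P=cloud(f); m=(P[...,0]>.67)&(P[...,0]<.95)&(P[...,1]>.14)&(P[...,1]<.27)&(P[...,2]>.03)&(P[...,2]<.25)&(f['range_z']>0); q=P[m]; print(n,m.sum(),q[np.argsort(q[:,0])][::max(1,len(q)//12)].round(3).tolist())
"
```

```text
scene 1096 [[0.871, 0.237, 0.085], [0.877, 0.25, 0.054], [0.879, 0.246, 0.086], [0.881, 0.235, 0.051], [0.894, 0.185, 0.221], [0.896, 0.186, 0.198], [0.897, 0.256, 0.229], [0.898, 0.155, 0.164], [0.898, 0.149, 0.153], [0.899, 0.179, 0.214], [0.9, 0.163, 0.222], [0.901, 0.16, 0.117], [0.903, 0.175, 0.112]]
side 1173 [[0.878, 0.145, 0.073], [0.882, 0.159, 0.062], [0.888, 0.213, 0.101], [0.899, 0.265, 0.194], [0.9, 0.203, 0.215], [0.901, 0.172, 0.135], [0.901, 0.203, 0.146], [0.901, 0.144, 0.14], [0.902, 0.214, 0.106], [0.902, 0.181, 0.134], [0.903, 0.148, 0.118], [0.904, 0.154, 0.248], [0.905, 0.16, 0.193]]
```

Request:
carry_out(motion=[[3.2,1.1,0,0,0,0,0],[6.4,2.3,0,0,0,0,0],[9.6,3.4,0,0,0,0,0],[12.7,4.5,0,0,0,0,0],[12.7,4.5,-4,0,0,0,0],[12.7,4.5,-8,0,0,0,0],[12.7,4.5,-12,0,0,0,0],[12.7,4.5,-15,0,0,0,0]])

```text
time: 17.25
tcp_pos: [0.6912, 0.2043, 0.0453]
orientation: [-179.8, 0.1, 83.3]
wrist_force: [-0.0, -0.4, -0.1]
finger_gap: 0.0005
```

Request:
carry_out(motion=[[0,0,0,0,0,0,0],[0,0,0,0,0,0,0]])

```text
time: 17.42
tcp_pos: [0.6916, 0.2043, 0.0481]
orientation: [-179.8, 0.1, 83.3]
wrist_force: [0.4, 0.4, 0.7]
finger_gap: 0.0003
```

Request:
carry_out(motion=[[-0.5,0.05,0,0,0,0,0],[-1.0,0.1,0,0,0,0,0],[-1.5,0.2,0,0,0,0,0],[-2.0,0.25,0,0,0,0,0],[-2.5,0.3,0,0,0,0,0],[-2.9,0.35,0,0,0,0,0],[-3.2,0.4,0,0,0,0,0],[-3.4,0.4,0,0,0,0,0]])

```text
time: 18.08
tcp_pos: [0.6588, 0.2089, 0.0501]
orientation: [180.0, -0.0, 83.3]
wrist_force: [1.1, 0.0, 1.9]
finger_gap: 0.0006
```

Request:
carry_out(motion=[[-0.2,0,0,0,0,0,0],[-0.4,0.05,0,0,0,0,0],[-0.4,0.05,0,0,0,0,0]])

```text
time: 18.33
tcp_pos: [0.6543, 0.2091, 0.0492]
orientation: [-179.9, 0.0, 83.3]
wrist_force: [0.6, 0.2, 0.2]
finger_gap: 0.0006
```

Request:
carry_out(motion=[[-0.15,0,0,0,0,0,0],[-0.3,0.05,0,0,0,0,0],[-0.3,0.05,0,0,0,0,0]])

```text
time: 18.58
tcp_pos: [0.6515, 0.2095, 0.0493]
orientation: [-180.0, 0.0, 83.3]
wrist_force: [0.8, -0.4, 0.4]
finger_gap: 0.0009
```

```bash
cat > cl.py <<'E'
from h import *
O=np.array([.5153,.2255]); a=np.radians(-6.7); X=np.array([np.cos(a),np.sin(a)]); Y=np.array([-X[1],X[0]])
for n in ['wrist','scene','side']:
    f=grab(n); save(f,f'c{f["shot"]}{n}.png'); P=cloud(f); i=f['img'].astype(int); m=(i[...,0]>90)&(i[...,1]<60)&(i[...,2]<60)&(P[...,0]>.6)&(P[...,0]<.7)&(P[...,1]>.17)&(P[...,1]<.25)&(P[...,2]<.09)
    q=P[m]; L=np.c_[(q[:,:2]-O)@X,(q[:,:2]-O)@Y,q[:,2]]
    print(n,f['shot'],m.sum(),L.mean(0).round(3) if m.any() else '',np.percentile(L,[3,97],axis=0).round(3).tolist() if m.any() else '',find(f,'clasp_plate')[:2],find(f,'lid_edge')[:1])
print(robot.state()['wrist_force'],robot.state()['tcp_pos'])
E
python3 cl.py
```

```text
wrist 43 53 [0.124 0.014 0.04 ] [[0.123, 0.013, 0.035], [0.126, 0.015, 0.046]] [(0.52, array([0.636, 0.222, 0.037])), (0.43, array([0.549, 0.196, 0.044]))] [(0.95, array([0.587, 0.244, 0.058]))]
scene 44 2 [ 0.128 -0.013  0.053] [[0.127, -0.013, 0.051], [0.128, -0.012, 0.055]] [(0.16, array([0.452, 0.234, 0.052]))] [(0.66, array([0.499, 0.199, 0.058]))]
side 45 1 [0.129 0.001 0.059] [[0.129, 0.001, 0.059], [0.129, 0.001, 0.059]] [] [(0.83, array([0.501, 0.22 , 0.052]))]
[ 1.07066891 -0.15645095  0.18096955] [0.65184626 0.20958204 0.04948192]
```

Request:
carry_out(motion=[[-0.15,0,0,0,0,0,0],[-0.3,0.05,0,0,0,0,0],[-0.3,0.05,0,0,0,0,0]])

```text
time: 19.28
tcp_pos: [0.6505, 0.2096, 0.0501]
orientation: [179.8, -0.0, 83.2]
wrist_force: [8.1, -0.5, -3.3]
finger_gap: 0.0003
```

Contact at the stop (8 N). I retract and inspect.

Request:
carry_out(motion=[[1,-0.1,0,0,0,0,0],[3,-0.3,0,0,0,0,0],[4,-0.4,3,0,0,0,0],[4,-0.4,7,0,0,0,0],[2,-2,11,0,0,0,0],[-1,-4.5,14,0,0,0,0],[-4,-7,15,0,0,0,0],[-4,-7,15,0,0,0,0]])

```text
time: 19.95
tcp_pos: [0.6074, 0.1353, 0.2029]
orientation: [179.9, -0.1, 83.0]
wrist_force: [1.3, -0.4, 0.2]
finger_gap: 0.0006
```

```bash
python3 cl.py; python3 look.py p13 wrist | awk '{print}' | cut -c1-150; python3 -c "
from h import *
for n in ['scene','side']:
  f=grab(n)
  for q in ['salt_jar','spice_jar','bowl','oil_bottle']: print(n,q,find(f,q)[:1])"
```

```text
wrist 46 99 [ 0.124 -0.     0.055] [[0.123, -0.014, 0.054], [0.125, 0.013, 0.056]] [(0.93, array([0.625, 0.209, 0.06 ]))] [(0.65, array([0.518, 0.217, 0.061]))]
scene 47 0   [] [(0.93, array([0.503, 0.199, 0.059]))]
side 48 0   [(0.57, array([ 0.531, -0.164,  0.109]))] [(0.81, array([0.504, 0.216, 0.051]))]
[-0.23183732  0.37530687  0.47614476] [0.60900079 0.14073633 0.19862504]
wrist 1678 mean/ends/top local [[-0.003, 0.039], [-0.027, 0.042], [0.02, 0.037], [-0.0, 0.032]] ang rel -5.8 topz 0.051
wrist 1677 mean/ends/top local [[0.045, 0.039], [0.023, 0.04], [0.067, 0.038], [0.044, 0.034]] ang rel -3.7 topz 0.051
wrist 949 mean/ends/top local [[0.084, 0.038], [0.069, 0.045], [0.1, 0.029], [0.075, 0.03]] ang rel -26.0 topz 0.049
wrist 956 mean/ends/top local [[-0.044, 0.038], [-0.061, 0.038], [-0.03, 0.038], [-0.037, 0.031]] ang rel 0.9 topz 0.051
wrist 702 mean/ends/top local [[0.044, 0.016], [0.022, 0.015], [0.065, 0.017], [0.037, 0.02]] ang rel 1.9 topz 0.047
wrist 259 mean/ends/top local [[0.08, 0.018], [0.07, 0.016], [0.095, 0.021], [0.074, 0.02]] ang rel 10.9 topz 0.044
wrist 35
[... 872 characters left out ...]
/top local [[-0.051, -0.039], [-0.073, -0.04], [-0.029, -0.036], [-0.049, -0.031]] ang rel 5.4 topz 0.051
wrist 1466 mean/ends/top local [[-0.004, -0.039], [-0.028, -0.041], [0.019, -0.038], [-0.005, -0.032]] ang rel 4.5 topz 0.051
t 20.45 tcp local 0.103 -0.0735 0.1987 F [-0.3 -0.1 -0.3]
scene salt_jar [(0.72, array([ 0.522, -0.205,  0.126]))]
scene spice_jar [(0.65, array([ 0.427, -0.212,  0.088]))]
scene bowl [(0.74, array([ 0.433, -0.43 ,  0.039]))]
scene oil_bottle [(0.68, array([ 0.712, -0.164,  0.074]))]
side salt_jar [(0.61, array([ 0.529, -0.163,  0.111]))]
side spice_jar [(0.92, array([ 0.436, -0.174,  0.077]))]
side bowl [(0.57, array([ 0.423, -0.514,  0.06 ]))]
side oil_bottle []
```

View pics/p13wrist.png

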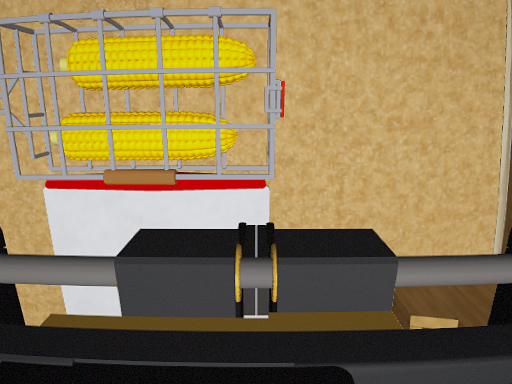

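The wrist view shows the clasp hooked over the lid's end rail, with the plate edge-on at (282,97). The lid is flat and the cobs are in their grooves at (160,62) and (145,136).

```bash
python3 -c "
from h import *
print(robot.state()['wrist_force']); print(job.finish_job())"
```

```text
[-0.60976258 -0.65594439  1.31845877]
the job is handed in; nothing more can be done
None
```

I rolled both cobs into the basket, shut the lid, flipped the clasp over it and handed the job in at about 20.5 s of the 62 s allowed. No verdict came back, so the results below are my own checks.

- **Cobs:** each was pushed with the two finger pads and never lifted. With the lid still open, they sat at y of about +33 mm and -30 mm (the grooves are at ±33 mm). Their tops were 51 mm up, the settled height, and both were within about 0.5° of parallel. After the lid shut, parts of them showed only between the wires, in the same places.
- **Lid:** I swung it over from behind, then pressed it down on the sleeve. At the shut height it pushed back with about 30 N, and it stayed there when I let go: the sleeve read 61 mm up, against 62.5 mm for its top when shut.
- **Clasp:** I pushed it to its stop (8 N). Afterwards the plate stood edge-on, hooked over the lid's end rail, at x of about 124 mm with its top edge 55 mm up, which matches upright.
- **Surroundings:** the jars, the bowl and the bottle read within about 3 mm of their first positions. The side camera missed the bottle in the last check, but the scene camera found it in place.
- **Arm:** it was clear of everything at hand-in.

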